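Lock the castor's slotted axle nut with a split pin

TASK

The axle nut of the kitchen island's castor is loose: tighten the slotted nut (clockwise seen from above) until you feel it bear on the disc spring, then on to the first slot that lines up with the cross hole, not a slot further and not backed off. Take the new straight split pin from the chopping board, feel it through slot and hole from either side without forcing it, gently push it home until its eye sits against the nut, and let go. Leave the other things alone.

Things in the scene. Friction and masses are not known exactly. Their poses are not given: they have to be found in the camera images.
- castor: 125 mm swivel castor lying on its side, its axle upright; fixed. Origin on the axle's centre line at worktop height; z up along the axle; y level, along the cross hole; x level, to the white crosspiece. Wheel radius 62.5 mm, top at 66 mm. Upper fork plate 76 mm above the worktop, 40 mm wide, from the axle towards x = 74, y = 38 mm; on it a disc spring, 37 mm wide, its top at about 79 mm.
- crosspiece (a point): Middle of the near face of the white crosspiece that carries the castor, 93 mm in x and 110 mm in y from the axle, 48 mm up; axes as castor. The crosspiece is 45 mm thick, 96 mm high and 420 mm long in y; two short legs go on behind it.
- hole (a point): Centre of the cross hole, on the axle's centre line 98 mm above the worktop; axes as castor. The hole runs along y right through the dark 20 mm axle end (open at y = -10 and +10 mm, no chamfer), 5.2 mm wide and high. The axle end reaches 105 mm above the worktop and has a white paint line on top, along the hole.
- nut (a joint): Angle (rad) of the brass-coloured slotted nut on the axle; grows as it is tightened (clockwise from above). A slot is in line with the hole, two flats facing its +y and -y, at every multiple of 1.047. It starts loose at 0.1 to 0.35 and turns with 0.15 N m until it bears on the disc spring, anywhere from 0.5 to 2.95, to be felt; from there with 0.85 N m. Let go, it springs back 0.04 to 0.07.
- nut_mid (a point): Middle of the nut's hexagon (30 mm across flats, 79 to 95 mm above the worktop), on the axle's centre line; axes as the castor's at nut angle 0, turning with it. Above it a crown, 95 to 101 mm, 28 mm across its six sides, with six slots 5.4 mm wide, open at the top, one in the middle of each flat.
- nut_foot (a point): Underside of the nut, on the axle's centre line; axes as nut_mid.
- disc_top (a point): Top of the disc spring under the nut, on the axle's centre line; axes as castor. The loose nut stands up to 0.7 mm above it (too little to measure); once the nut bears on it, it is pressed down with the nut, 0.24 mm per radian, and stays down.
- pin: The new bright steel split pin, straight, 12 g, lying flat on the board with its eye over the edge. Origin on its centre line at the shoulder between shank and eye; x along the shank to the tip. Shank 4.2 mm thick, 47 mm long, round tip; eye back to x = -14 mm, 10 mm wide (y), 4.4 mm thick (z), to be gripped across its width. Home: shoulder on the crown, 14 mm from the axle's centre.
- pin_tip (a point): Tip of the new split pin, 47 mm from its shoulder along x; axes as pin.
- board: Dark wooden chopping board, 200 (x) by 140 (y) by 20 mm thick, does not move; origin in the middle of its underside. The pin's eye stands over its +y edge.
- old_pin: The old copper-brown split pin with bent legs, on the worktop; leave alone.
- spare_nut: A loose steel slotted nut on the worktop, 30 mm across flats; leave alone.
- washer: A loose steel washer, 37 mm; leave alone.
- spanner: A spanner, 220 mm long; leave alone.
- spare_wheel: A loose castor wheel lying flat, 125 mm; leave alone.
- mug: A blue mug, 95 mm high; leave alone.
- grease: A jar of grease with a red cap, 70 mm high; leave alone.

How it is judged:
By the outcome, as a careful person would: the job done as asked, in the order asked, and still so for the second after the job is handed in, with the robot touching nothing.
It also fails if it takes over 72 s, if anything falls off the work surface, if the arm or the gripper's body presses on something with over 40 N, if the wrist force passes 120 N, or if a joint passes its speed limit or range.

ROBOT

A 7-joint arm with a two-finger parallel gripper is mounted at the origin on the work surface. World frame = base frame: x ahead of the robot, y to its left, z up, the work surface at z = 0. Lengths are in m, angles in rad, forces in N, time in s.
With the tool pointing down it reaches from about 0.425 to 0.8 m from the base axis. Payload 8.3 kg.
Tool frame: the origin (TCP) lies midway between the tips of the shut fingers; the grasp point (between the pads) lies r.grip_point_offset behind it (r.grip_point_offset is the distance from the TCP to the grasp point, in m); z points along the fingers, y is the line along which they close (so a half turn about z gives the same grasp; the last joint's range is limited). The gripper opens to 85 mm and grips with 20 to 120 N. Pads are 22 mm wide; open, the fingers measure 114 mm over their backs; the gripper's body (76 mm by 85 mm) begins 54 mm behind the grasp point. The pads swing forward as they close: fully open they stand 13 mm farther back than shut.
Start: joints at [-1.185, 0.383, 0.016, 1.37, -0.006, 1.388, -0.046], TCP at [0.271, 0.563, 0.231] pointing down, gripper open.
Joint ranges: [-2.95, 2.95], [-0.25, 2.06], [-1.52, 1.56], [0.18, 2.33], [-1.44, 4.58], [0.02, 2.06], [-3.01, 3.01]. Speed limits (rad/s): [2.39, 2.39, 3.01, 3.01, 3.14, 3.14, 3.14].

INTERFACE

Orientations are given as a 3x3 rotation matrix whose columns are the frame's x, y, z axes.
In Python, from workcell import r gives the robot as it stands.
- The arm moves only by the tool carry_out, never from a script. Its argument "rows" is a list of rows, each an object of numbers: "dx", "dy", "dz": the shift along the tool's x, y, z each as a share of 100 mm, from -1 to 1; "spin": the turn about the tool's z as a share of 45 degrees, from -1 to 1. A call has 1 to 12 rows; each row shifts and turns the commanded pose from where the row before left it, along the tool's axes as they then stand; what a row does not reach is not made up. A row lasts 1/8 s, in which the tool goes at most 62.5 mm and 10.7 degrees, less where a joint would pass 70% of its speed; a pose out of reach is approached as far as the arm can. A call with a number of a shift or a turn outside -1 to 1 is refused whole. A call with a gripper value outside its range is refused whole. "gripper" is the opening, from -1 (shut) to 1 (fully open), set as the call begins (left out, the last holds). The fingers move at their own pace and stop on an object; the grip force is fixed at half the most. Time passes only in rows, so rows that do not move let the fingers close. It gives the time, the measured TCP pose, the force, the opening and the grip force at its end, in the units of the state.
- r.get_state(): the state, without advancing time (a new reading comes with each control period).
- r.get_image(name): name is "scene" or "top" or "wrist"; returns a dict with "pixels" (420x560x3 uint8, blue, green, red), "range_z" (420x560 float32, m along the optical axis (not along the pixel's ray), 0 where there is no reading), "mtx" (3x3 intrinsics, pixels), "R" (3x3) and "t" (3): a world point X has camera coordinates R X + t. Camera axes: x right, y down, z forward; pixel columns grow to the right and rows downward; lengths in m; the calibration is good to about 2 mm. A picture is of the moment at which its call begins.
- r.job_done(): hands the job in; it is judged then, once.
Trained networks look in a picture, given as the dict that the camera call returned (one of the last four; its "shot" number tells which), for a name from the list of things; names that differ only in an ending like _2 or _b are one class to them, and where a whole thing is asked for, a point or a joint stands for the part that bears it (a point fixed in the world has none). Each returns a list of dicts, best first, with "p" (0 to 1); they miss things now and then, are a little off and sometimes report something else, mostly with a low value. They report only what shows in the picture. A call takes as long as a camera call.
- r.look_for(picture, query): "at" ([column, row] in pixels, amid what is visible of it).
- r.silhouettes(picture, query): "region" (420x560 bool, what is visible of it) and "at" ([column, row] in pixels, amid what is visible of it).
- r.pinpoint(picture, query): "at" ([column, row] in pixels: a listed point, or the origin of a listed thing).
The state is a dict: "clock": time; "qpos": joint angles; "qd": joint speeds; "tau": joint torques, N m; "position": TCP position; "tool_rot": TCP orientation; "force": force on the tool from outside, world axes, zero at the start; "wrist_torque": the same for the moment, N m; "grip_width": opening from 0.0 (shut) to 1.0 (fully open); "gripper_force": force on a finger pad.
Only numpy, scipy, OpenCV 4.12 (cv2) and the standard library are available. Lean on these libraries where they do the work, as an engineer would, in place of code of your own. Each camera call takes 0.05 s, during which the arm holds its last target. There are 200 camera calls.

## Working session

There is one attempt and no reset: what is moved stays moved. The work goes in short steps, Python scripts to look and compute and a tool call to move; the robot and the scene stay as the last step left them, time stands still between calls to the robot, and variables do not carry over. Pictures are saved under pics/ and viewed, at most 10 in all, crops included, and the job is handed in when it is done.

Besides the shell and the picture viewer there is one more tool, called after "Call:" by a JSON object that holds its "fn" and its "kwargs". carry_out: Moves the arm, as the interface text tells. Shift numbers are shares of 100 mm and turn numbers shares of 45 degrees, none past 1 either way. Its arguments: {"type":"object","properties":{"rows":{"type":"array","items":{"type":"object","properties":{"dx":{"type":"number"},"dy":{"type":"number"},"dz":{"type":"number"},"spin":{"type":"number"}}}},"gripper":{"type":"number"}},"required":["rows"]}

```bash
ls; mkdir -p pics
cat > h.py <<'E'
import numpy as np, cv2
from workcell import r
def ray(p,uv):
    d=np.linalg.inv(p["mtx"])@np.array([uv[0],uv[1],1.]); R=p["R"];return -R.T@p["t"], R.T@d
def atz(p,uv,z):
    o,d=ray(p,uv); return o+d*(z-o[2])/d[2]
def dep(p,uv):
    u,v=int(round(uv[0])),int(round(uv[1])); w=p["range_z"][v-2:v+3,u-2:u+3]; w=w[w>0]
    o,d=ray(p,uv); return o+d*np.median(w) if len(w) else None
def proj(p,X):
    c=p["R"]@np.array(X)+p["t"]; c=p["mtx"]@c; return c[:2]/c[2]
E
python3 - <<'E'
from h import *
np.set_printoptions(precision=4,suppress=True)
s=r.get_state();print(s,r.grip_point_offset)
for n in ["scene","top"]:
    p=r.get_image(n);cv2.imwrite(f"pics/{n}0.png",p["pixels"])
    print(n,p["mtx"].ravel(),-p["R"].T@p["t"])
    for q,z in [("castor",0),("crosspiece",.048),("hole",.098),("nut_mid",.087),("pin",.022),("pin_tip",.022),("board",0),("old_pin",0),("spare_nut",0),("washer",0),("spanner",0),("spare_wheel",0),("mug",0),("grease",0)]:
        for d in r.pinpoint(p,q)[:2]:
            print(q,round(d["p"],2),np.array(d["at"]),atz(p,d["at"],z),dep(p,d["at"]))
E
```

```text
pics
{'clock': 0.0, 'qpos': array([-1.1849,  0.3842,  0.0164,  1.3712, -0.0063,  1.3882, -0.0465]), 'qd': array([-0.0003,  0.0028,  0.0005, -0.0008,  0.    ,  0.0009,  0.0008]), 'tau': array([  0.0007, -62.7587,   0.8442, -37.182 ,   0.0164,   0.0141,
        -0.    ]), 'position': array([0.2709, 0.5627, 0.2303]), 'tool_rot': array([[-0.901 ,  0.4338, -0.0008],
       [ 0.4338,  0.901 , -0.0018],
       [-0.    , -0.002 , -1.    ]]), 'force': array([0.4827, 0.373 , 0.5277]), 'wrist_torque': array([-0.0256, -0.0319, -0.005 ]), 'gripper_force': 0.0, 'grip_width': 0.9992363810706719} 0.0187
scene [451.2734   0.     283.0447   0.     451.2734 208.7848   0.       0.
   1.    ] [1.0557 0.8296 0.9418]
castor 0.65 [302.4 252.6] [0.5321 0.0705 0.    ] [0.5723 0.1289 0.0724]
crosspiece 0.71 [306.3 279.6] [0.604  0.1958 0.048 ] [0.6293 0.2314 0.0982]
hole 0.83 [306.4 228.6] [0.5263 0.0785 0.098 ] [0.5296 0.0831 0.1031]
nut_mid 0.66 [303.9 224.4] [0.5156 0.0504 0.087 ] [0.5262 0.0657 0.1038]
pin 0.2 [380.6 268.7] [0.3975 0.2526 0.022 ] [0.3914 0.2472 0.0135]
pin_tip 0.2 [256.7 181.2] [ 0.489 -0.
[... 1470 characters left out ...]
24  0.    ] [ 0.4386 -0.1423  0.0011]
spare_nut 0.55 [182.6 248.7] [0.3811 0.2383 0.    ] [0.3819 0.235  0.0171]
washer 0.46 [235.2 202.9] [0.5231 0.0794 0.    ] [0.5173 0.0708 0.1018]
washer 0.4 [213.1 236.6] [0.419  0.1456 0.    ] [0.4191 0.1454 0.0016]
spanner 0.55 [417.3 255.5] [ 0.3681 -0.4785  0.    ] [ 0.3683 -0.4773  0.0041]
spare_wheel 0.85 [362.4 151.8] [ 0.685 -0.311  0.   ] [ 0.6784 -0.3036  0.039 ]
spare_wheel 0.49 [235.1 202.2] [0.5252 0.0797 0.    ] [0.5192 0.071  0.1035]
mug 0.6 [147.3 254.3] [0.3629 0.3461 0.    ] [0.3632 0.3448 0.0049]
mug 0.44 [194.1 172. ] [0.6173 0.2075 0.    ] [0.6056 0.191  0.0946]
grease 0.89 [117.7 239.3] [0.4077 0.438  0.    ] [0.4094 0.415  0.0685]
```

Run:
```python
import cv2,numpy as np
t=cv2.imread("pics/top0.png");s=cv2.imread("pics/scene0.png")
a=cv2.resize(t[130:280,140:380],(800,500)[:2] if 0 else (480,300),interpolation=cv2.INTER_CUBIC)
b=cv2.resize(t[170:235,205:270],(300,300),interpolation=cv2.INTER_CUBIC)
c=cv2.resize(s[130:280,210:400],(380,300),interpolation=cv2.INTER_CUBIC)
d=cv2.resize(s[200:260,270:340],(350,300),interpolation=cv2.INTER_CUBIC)
o=np.zeros((600,800,3),np.uint8);o[:300,:480]=a;o[:300,490:790]=b;o[300:,:380]=c;o[300:,400:750]=d
cv2.imwrite("pics/m0.png",o)
```

```text
(no output)
```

View pics/m0.png

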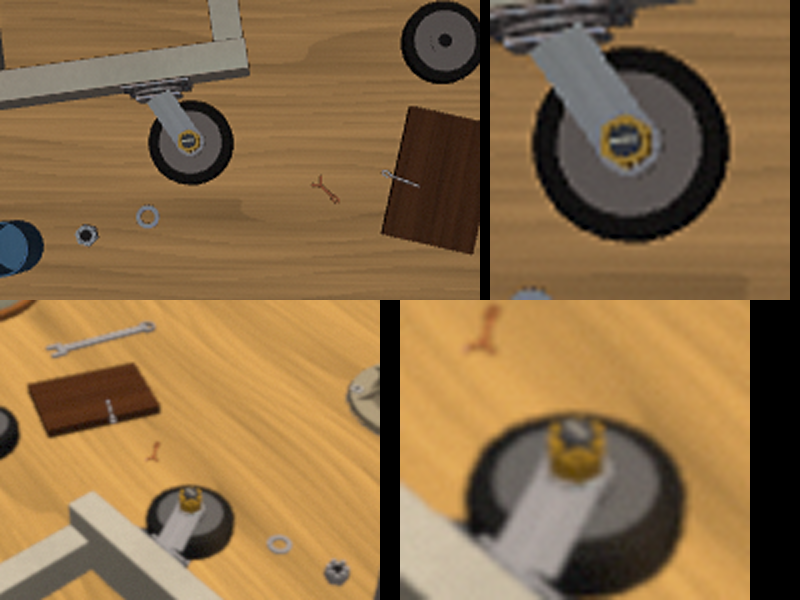

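```bash
cat >> h.py <<'E'
np.set_printoptions(precision=4,suppress=True)
def yawy(s): return np.degrees(np.arctan2(s["tool_rot"][1,1],s["tool_rot"][0,1]))
def plan(s,tgt,yaw):  # total shares (tool axes at present), spin shares to bring tool y to yaw deg
    d=s["tool_rot"].T@(np.array(tgt)-s["position"]); sp=(yawy(s)-yaw+180)%360-180
    print("yaw",yawy(s),"shares d",d/0.1,"spin",sp/45)
E
python3 - <<'E'
from h import *
s=r.get_state(); p=r.get_image("wrist")
c=-p["R"].T@p["t"]; print("cam in tool",s["tool_rot"].T@(c-s["position"])); print("cam R tool",p["R"]@s["tool_rot"]); print(p["mtx"])
print(s["position"][:2]/1); plan(s,[.52,.072,.20],84.4)
# crosspiece direction & axle from top depth
p=r.get_image("top")
m=max(r.silhouettes(p,"crosspiece"),key=lambda d:d["p"]) if r.silhouettes(p,"crosspiece") else None
if m: print(m["p"],m["region"].sum())
# front edge line of crosspiece top z~.096
Z=p["range_z"]; v,u=np.nonzero(Z>0); o=-p["R"].T@p["t"]
P=(np.c_[u,v,np.ones(len(u))]@np.linalg.inv(p["mtx"]).T*Z[v,u][:,None])@p["R"]+o
def box(a): return (P[:,2]>a[0])&(P[:,2]<a[1])
k=box((.088,.103))&(P[:,0]>.56)&(P[:,0]<.75)&(P[:,1]>-.05)&(P[:,1]<.35)
Q=P[k]; print(len(Q),Q.min(0),Q.max(0))
mn=[]
for y in np.arange(0,.34,.02):
    q=Q[abs(Q[:,1]-y)<.01]
    if len(q)>5: mn.append((y,q[:,0].min()))
mn=np.array(mn);print(mn)
f=np.polyfit(mn[:,0],mn[:,1],1);print("theta",-np.arctan(f[0]),f)
k=(P[:,2]>.098)&(P[:,2]<.112)&(np.hypot(P[:,0]-.52,P[:,1]-.072)<.03);print("axle end",P[k].mean(0),k.sum())
k=(P[:,2]>.05)&(P[:,2]<.07)&(np.hypot(P[:,0]-.52,P[:,1]-.072)<.07);print("wheel",(P[k].min(0)+P[k].max(0))/2)
E
```

```text
cam in tool [ 0.0729  0.0001 -0.1431]
cam R tool [[-0.0004  1.      0.    ]
 [-0.9591 -0.0004 -0.283 ]
 [-0.283  -0.0002  0.9591]]
[[360.7288   0.     280.9786]
 [  0.     360.7288 215.4592]
 [  0.       0.       1.    ]]
[0.2711 0.5631]
yaw 64.29095989630486 shares d [-4.373  -3.3452  0.3126] spin -0.44686755785989224
0.9 6484
2004 [ 0.5807 -0.0072  0.088 ] [0.675  0.3499 0.103 ]
[[0.     0.6309]
 [0.02   0.6278]
 [0.04   0.624 ]
 [0.06   0.6214]
 [0.08   0.6129]
 [0.1    0.6099]
 [0.12   0.6091]
 [0.14   0.6039]
 [0.16   0.5948]
 [0.18   0.6031]
 [0.2    0.5996]
 [0.22   0.597 ]
 [0.24   0.5959]
 [0.26   0.5931]
 [0.28   0.5899]
 [0.3    0.5868]
 [0.32   0.5837]]
theta 0.13846507379641745 [-0.1394  0.6272]
axle end [0.5255 0.0751 0.1038] 71
wheel [0.5269 0.0751 0.0603]
```

Call:
{"fn": "carry_out", "kwargs": {"rows": [{"dx":-0.437,"dy":-0.335},{"dx":-0.437,"dy":-0.335},{"dx":-0.437,"dy":-0.335},{"dx":-0.437,"dy":-0.335},{"dx":-0.437,"dy":-0.335},{"dx":-0.437,"dy":-0.335},{"dx":-0.437,"dy":-0.335},{"dx":-0.437,"dy":-0.335,"dz":0.1},{"dx":-0.437,"dy":-0.335,"dz":0.1},{"dx":-0.437,"dy":-0.335,"dz":0.1},{"spin":-0.223},{"spin":-0.224}], "gripper": 1}}

```text
validation failed for argument at $.ro...
```

Run:
```python
from h import *
s=r.get_state(); p=r.get_image("wrist"); s=r.get_state(); cv2.imwrite("pics/w1.png",p["pixels"])
print(s["clock"],s["position"],s["qpos"],s["force"],s["wrist_torque"])
for q,z in [("hole",.098),("nut_mid",.087),("nut_foot",.079),("disc_top",.079),("castor",0),("crosspiece",.048)]:
    for d in r.pinpoint(p,q)[:2]: print(q,round(d["p"],2),np.array(d["at"]),atz(p,d["at"],z))
c=proj(p,[.523,.073,.104]);print(c)
u,v=int(c[0]),int(c[1])
cv2.imwrite("pics/w1c.png",cv2.resize(p["pixels"][max(0,v-70):v+70,max(0,u-80):u+80],None,fx=4,fy=4,interpolation=cv2.INTER_CUBIC))
print(max(0,u-80),max(0,v-70))
```

```text
1.75 [0.2711 0.5631 0.2313] [-1.1849  0.3834  0.0164  1.3701 -0.0063  1.3882 -0.0465] [-0.3982  1.1437 -0.3378] [-0.0555  0.0008  0.0322]
[-15.3064 585.7472]Traceback (most recent call last):
  File "<stdin>", line 8, in <module>
cv2.error: OpenCV(4.12.0) /io/opencv/modules/imgproc/src/resize.cpp:4208: error: (-215:Assertion failed) !ssize.empty() in function 'resize'
```

Call:
{"fn": "carry_out", "kwargs": {"rows": [{"dx":-0.44,"dy":-0.33,"dz":0,"spin":0},{"dx":-0.44,"dy":-0.33,"dz":0,"spin":0},{"dx":-0.44,"dy":-0.33,"dz":0,"spin":0},{"dx":-0.44,"dy":-0.34,"dz":0,"spin":0},{"dx":-0.44,"dy":-0.34,"dz":0,"spin":0},{"dx":-0.44,"dy":-0.34,"dz":0,"spin":0},{"dx":-0.44,"dy":-0.34,"dz":0,"spin":0},{"dx":-0.43,"dy":-0.33,"dz":0.1,"spin":0},{"dx":-0.43,"dy":-0.33,"dz":0.1,"spin":0},{"dx":-0.43,"dy":-0.33,"dz":0.1,"spin":0},{"dx":0,"dy":0,"dz":0,"spin":-0.22},{"dx":0,"dy":0,"dz":0,"spin":-0.22}], "gripper": 1}}

```text
clock: 3.55
position: [0.5201, 0.0716, 0.2011]
tool_rot: [[-0.995, 0.099, -0.0], [0.099, 0.995, -0.0], [0.0, -0.0, -1.0]]
force: [0.4, 0.3, 0.5]
grip_width: 0.999
gripper_force: 0.0
```

Run:
```python
from h import *
s=r.get_state(); p=r.get_image("wrist"); s=r.get_state(); cv2.imwrite("pics/w1.png",p["pixels"])
np.savez("w1.npz",**{k:p[k] for k in("pixels","range_z","mtx","R","t")})
print(s["clock"],s["position"],s["qpos"],s["wrist_torque"])
for q,z in [("hole",.098),("nut_mid",.087),("castor",0)]:
    for d in r.pinpoint(p,q)[:1]: print(q,round(d["p"],2),np.array(d["at"]),atz(p,d["at"],z))
c=proj(p,[.523,.073,.104]);print(c)
u,v=int(c[0]),int(c[1])
u0,v0=max(0,u-70),max(0,v-60)
cv2.imwrite("pics/w1c.png",cv2.resize(p["pixels"][v0:v0+120,u0:u0+140],None,fx=5,fy=5,interpolation=cv2.INTER_CUBIC))
print(u0,v0)
```

```text
3.6 [0.5201 0.0722 0.2013] [-0.5045  0.1862  0.351   1.7042 -0.0668  1.263   1.3422] [-0.0121 -0.0235 -0.0292]
hole 0.68 [288.2 227.7] [0.5296 0.0762 0.098 ]
nut_mid 0.64 [285.7 218.3] [0.5258 0.0749 0.087 ]
castor 0.87 [287.3 189.3] [0.5229 0.0778 0.    ]
[282.9143 221.852 ]
212 161
```

View pics/w1c.png

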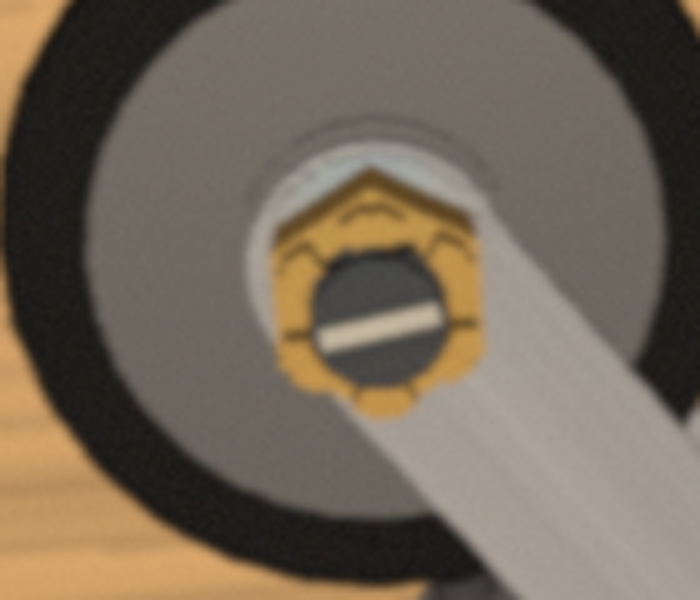

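```bash
cat >> h.py <<'E'
def axle(p,near):
    """axle-end centre (world, z=.105) and paint-line yaw (deg), from dark/white vs brass"""
    hsv=cv2.cvtColor(p["pixels"],cv2.COLOR_BGR2HSV); c=proj(p,near)
    Y,X=np.mgrid[:420,:560]; rr=np.linalg.norm(proj(p,np.array(near)+[0,.0095,0])-c)
    w=(np.hypot(X-c[0],Y-c[1])<rr*1.0)
    m=(w&(hsv[...,1]<70)&(hsv[...,2]>140))
    n,l,st,ce=cv2.connectedComponentsWithStats(m.astype(np.uint8)); k=1+st[1:,4].argmax(); m=l==k
    v,u=np.nonzero(m); P=np.array([atz(p,(a,b),.105) for a,b in zip(u,v)])[:,:2]
    wt=hsv[...,2][v,u].astype(float)
    q=P.mean(0); e,V=np.linalg.eigh(np.cov((P-q).T)); d=V[:,1]
    return q,np.degrees(np.arctan2(d[1],d[0]))%180,len(P),4*np.sqrt(e)
def brassmask(p,near,R=.03):
    hsv=cv2.cvtColor(p["pixels"],cv2.COLOR_BGR2HSV); c=proj(p,near)
    Y,X=np.mgrid[:420,:560]; rr=np.linalg.norm(proj(p,np.array(near)+[0,R,0])-c)
    return (np.hypot(X-c[0],Y-c[1])<rr)&(hsv[...,1]>110)
def rectify(p,c,z,h=.022,n=440):
    "orthographic view of plane z, world x right, y up"
    g=np.linspace(-h,h,n); G=np.array([[proj(p,[c[0]+a,c[1]-b,z]) for a in g] for b in g]).astype(np.float32)
    return cv2.remap(p["pixels"],G[...,0],G[...,1],cv2.INTER_CUBIC)
E
python3 - <<'E'
from h import *
p=dict(np.load("w1.npz"))
c=atz(p,(288,224.6),.105);print("c",c)
print(axle(p,c))
a=rectify(p,c,.105,n=390);b=rectify(p,c,.101,n=390)
cv2.imwrite("pics/r1.png",np.hstack([a,b]))
E
```

```text
c [0.525  0.0764 0.105 ]
(array([0.526 , 0.0758]), np.float64(98.40402373036706), 107, array([0.0037, 0.0197]))
```

View pics/r1.png

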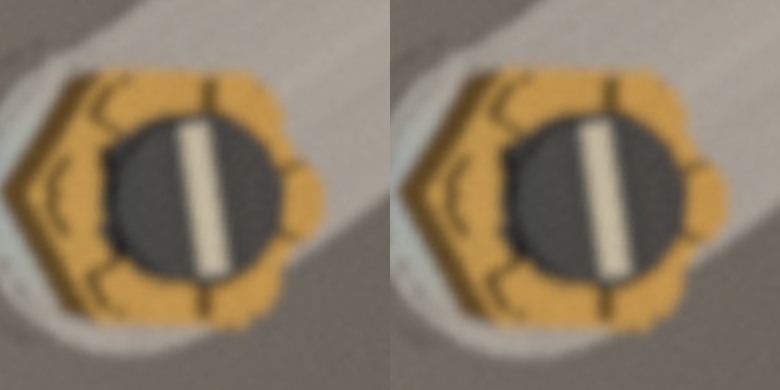

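Call:
{"fn": "carry_out", "kwargs": {"rows": [{"dx":-0.06,"dy":0.04,"dz":0.3,"spin":-0.1},{"dx":0,"dy":0,"dz":0.4,"spin":0},{"dx":0,"dy":0,"dz":0.3,"spin":0},{"dx":0,"dy":0,"dz":0.2,"spin":0},{"dx":0,"dy":0,"dz":0,"spin":0}], "gripper": 1}}

```text
clock: 4.38
position: [0.5251, 0.0759, 0.08]
tool_rot: [[-1.0, 0.027, -0.003], [0.027, 1.0, -0.001], [0.003, -0.001, -1.0]]
force: [0.4, 0.4, 0.8]
grip_width: 0.999
gripper_force: 0.0
```

Call:
{"fn": "carry_out", "kwargs": {"rows": [{"dx":0,"dy":0,"dz":0,"spin":0},{"dx":0,"dy":0,"dz":0,"spin":0},{"dx":0,"dy":0,"dz":0,"spin":0},{"dx":0,"dy":0,"dz":0,"spin":0},{"dx":0,"dy":0,"dz":0,"spin":0},{"dx":0,"dy":0,"dz":0,"spin":0}], "gripper": -1}}

```text
clock: 5.12
position: [0.5268, 0.0755, 0.0824]
tool_rot: [[-1.0, 0.025, 0.001], [0.025, 1.0, -0.0], [-0.001, -0.0, -1.0]]
force: [-2.9, -1.6, 7.5]
grip_width: 0.331
gripper_force: 59.5
```

Run:
```python
from h import *
s=r.get_state(); print(s["clock"],s["position"],yawy(s),s["qpos"],s["force"],s["wrist_torque"],s["grip_width"],s["gripper_force"])
```

```text
5.125 [0.5268 0.0755 0.0824] 88.5478327324727 [-0.4782  0.3181  0.3292  1.8297 -0.1193  1.0119  1.4443] [-2.8848 -1.6301  7.4655] [-0.5328  0.5317  0.0129] 0.33069296468060905 59.48874014429748
```

Call:
{"fn": "carry_out", "kwargs": {"rows": [{"dx":0,"dy":0,"dz":-0.01,"spin":0.1},{"dx":0,"dy":0,"dz":0,"spin":0.1}]}}

```text
clock: 5.38
position: [0.5268, 0.0755, 0.0825]
tool_rot: [[-0.983, 0.184, 0.001], [0.184, 0.983, -0.0], [-0.001, -0.0, -1.0]]
force: [2.3, -1.4, -2.8]
grip_width: 0.329
gripper_force: 60.5
```

```bash
cat > st.py <<'E'
from h import *
s=r.get_state(); print(s["clock"],s["position"],"yaw",round(yawy(s),2),"nut",round((98.3-yawy(s))*np.pi/180,3),"q7",s["qpos"][6],"F",s["force"],"T",s["wrist_torque"],s["grip_width"])
E
python3 st.py
```

```text
5.375 [0.5268 0.0755 0.0825] yaw 79.42 nut 0.33 q7 1.2930984563945027 F [ 2.3439 -1.4338 -2.7583] T [-0.3377 -0.3786  0.1018] 0.3285875034621604
```

Call:
{"fn": "carry_out", "kwargs": {"rows": [{"dx":0,"dy":0,"dz":0,"spin":0.1},{"dx":0,"dy":0,"dz":0,"spin":0.1},{"dx":0,"dy":0,"dz":0,"spin":0.1}]}}

```text
clock: 5.75
position: [0.5268, 0.0754, 0.0825]
tool_rot: [[-0.913, 0.408, 0.001], [0.408, 0.913, -0.001], [-0.001, -0.0, -1.0]]
force: [1.5, -1.8, -1.2]
grip_width: 0.331
gripper_force: 60.5
```

```bash
python3 st.py
```

```text
5.75 [0.5268 0.0754 0.0825] yaw 65.91 nut 0.565 q7 1.0707512480303603 F [ 1.5052 -1.8083 -1.1999] T [-0.4088 -0.3695  0.1559] 0.3305181856602715
```

Call:
{"fn": "carry_out", "kwargs": {"rows": [{"dx":0,"dy":0,"dz":0,"spin":0.1},{"dx":0,"dy":0,"dz":0,"spin":0.1}]}}

```text
clock: 6.0
position: [0.5268, 0.0754, 0.0825]
tool_rot: [[-0.838, 0.546, 0.001], [0.546, 0.838, -0.001], [-0.001, 0.0, -1.0]]
force: [1.9, -1.2, -1.6]
grip_width: 0.331
gripper_force: 60.5
```

```bash
python3 st.py
```

```text
6.0 [0.5268 0.0754 0.0825] yaw 56.91 nut 0.722 q7 0.9228275510476083 F [ 1.898  -1.1832 -1.6119] T [-0.4064 -0.3839  0.1813] 0.3314489145746776
```

Call:
{"fn": "carry_out", "kwargs": {"rows": [{"dx":0,"dy":0,"dz":0,"spin":0.1},{"dx":0,"dy":0,"dz":0,"spin":0.1}]}}

```text
clock: 6.25
position: [0.5268, 0.0754, 0.0825]
tool_rot: [[-0.742, 0.67, 0.001], [0.67, 0.742, -0.001], [-0.001, 0.0, -1.0]]
force: [1.9, -1.4, -2.3]
grip_width: 0.33
gripper_force: 60.5
```

```bash
python3 st.py
```

```text
6.25 [0.5268 0.0754 0.0825] yaw 47.91 nut 0.879 q7 0.7751591713492394 F [ 1.8998 -1.4157 -2.3111] T [-0.467  -0.3822  0.1329] 0.3296059255934237
```

Call:
{"fn": "carry_out", "kwargs": {"rows": [{"dx":0,"dy":0,"dz":0,"spin":0.1},{"dx":0,"dy":0,"dz":0,"spin":0.1}]}}

```text
clock: 6.5
position: [0.5267, 0.0754, 0.0825]
tool_rot: [[-0.628, 0.778, 0.001], [0.778, 0.628, -0.001], [-0.001, 0.0, -1.0]]
force: [2.7, -2.5, -1.9]
grip_width: 0.332
gripper_force: 60.5
```

```bash
python3 st.py
```

```text
6.5 [0.5267 0.0754 0.0825] yaw 38.91 nut 1.036 q7 0.6277990058413141 F [ 2.7212 -2.4626 -1.9229] T [-0.4269 -0.3007  0.1846] 0.3324848807275561
```

Call:
{"fn": "carry_out", "kwargs": {"rows": [{"dx":0,"dy":0,"dz":0,"spin":0.07}]}}

```text
clock: 6.62
position: [0.5267, 0.0753, 0.0825]
tool_rot: [[-0.585, 0.811, 0.001], [0.811, 0.585, -0.001], [-0.001, 0.0, -1.0]]
force: [2.2, -2.5, -1.5]
grip_width: 0.33
gripper_force: 60.5
```

```bash
python3 st.py
```

```text
6.625 [0.5267 0.0753 0.0825] yaw 35.79 nut 1.091 q7 0.5766991453366286 F [ 2.1683 -2.5494 -1.4959] T [-0.4713 -0.2976  0.1635] 0.33014901623068665
```

Not bearing at 1.09; on to the next.

Call:
{"fn": "carry_out", "kwargs": {"rows": [{"dx":0,"dy":0,"dz":0,"spin":0.1},{"dx":0,"dy":0,"dz":0,"spin":0.1},{"dx":0,"dy":0,"dz":0,"spin":0.1}]}}

```text
clock: 7.0
position: [0.5267, 0.0753, 0.0825]
tool_rot: [[-0.379, 0.925, 0.001], [0.925, 0.379, -0.001], [-0.001, 0.0, -1.0]]
force: [1.4, -1.8, -2.2]
grip_width: 0.334
gripper_force: 60.5
```

```bash
python3 st.py
```

```text
7.0 [0.5267 0.0753 0.0825] yaw 22.26 nut 1.327 q7 0.3561124659173021 F [ 1.4069 -1.8107 -2.1696] T [-0.4463 -0.224   0.099 ] 0.333750287572308
```

Call:
{"fn": "carry_out", "kwargs": {"rows": [{"dx":0,"dy":0,"dz":0,"spin":0.1},{"dx":0,"dy":0,"dz":0,"spin":0.1},{"dx":0,"dy":0,"dz":0,"spin":0.1}]}}

```text
clock: 7.38
position: [0.5266, 0.0753, 0.0825]
tool_rot: [[-0.152, 0.988, 0.001], [0.988, 0.152, -0.001], [-0.001, 0.001, -1.0]]
force: [1.2, -0.7, -2.1]
grip_width: 0.329
gripper_force: 60.5
```

```bash
python3 st.py
```

```text
7.375 [0.5266 0.0753 0.0825] yaw 8.76 nut 1.563 q7 0.13681583885118084 F [ 1.2182 -0.7255 -2.1176] T [-0.491  -0.2203  0.0946] 0.32906855585546624
```

Call:
{"fn": "carry_out", "kwargs": {"rows": [{"dx":0,"dy":0,"dz":0,"spin":0.1},{"dx":0,"dy":0,"dz":0,"spin":0.1}]}}

```text
clock: 7.62
position: [0.5266, 0.0753, 0.0825]
tool_rot: [[0.004, 1.0, 0.001], [1.0, -0.004, -0.001], [-0.001, 0.001, -1.0]]
force: [0.8, -1.3, -2.3]
grip_width: 0.334
gripper_force: 60.5
```

```bash
python3 st.py
```

```text
7.625 [0.5266 0.0753 0.0825] yaw -0.24 nut 1.72 q7 -0.008784210082263802 F [ 0.7659 -1.3432 -2.2858] T [-0.453  -0.1784  0.1596] 0.33388230358874244
```

Call:
{"fn": "carry_out", "kwargs": {"rows": [{"dx":0,"dy":0,"dz":0,"spin":0.1},{"dx":0,"dy":0,"dz":0,"spin":0.1}]}}

```text
clock: 7.88
position: [0.5266, 0.0754, 0.0825]
tool_rot: [[0.161, 0.987, 0.001], [0.987, -0.161, -0.001], [-0.0, 0.001, -1.0]]
force: [0.4, -2.8, -0.9]
grip_width: 0.332
gripper_force: 60.6
```

```bash
python3 st.py
```

```text
7.875 [0.5266 0.0754 0.0825] yaw -9.24 nut 1.877 q7 -0.15391579660826374 F [ 0.4288 -2.8221 -0.8554] T [-0.4264 -0.2114  0.1932] 0.3322817354925578
```

Call:
{"fn": "carry_out", "kwargs": {"rows": [{"dx":0,"dy":0,"dz":0,"spin":0.1},{"dx":0,"dy":0,"dz":0,"spin":0.1}]}}

```text
clock: 8.12
position: [0.5266, 0.0754, 0.0825]
tool_rot: [[0.312, 0.95, 0.001], [0.95, -0.312, -0.001], [-0.0, 0.001, -1.0]]
force: [1.9, -2.0, -1.4]
grip_width: 0.333
gripper_force: 60.6
```

```bash
python3 st.py
```

```text
8.125 [0.5266 0.0754 0.0825] yaw -18.2 nut 2.033 q7 -0.2981172056197527 F [ 1.8834 -2.0266 -1.4306] T [-0.4122 -0.2087  0.641 ] 0.3331432048347807
```

Call:
{"fn": "carry_out", "kwargs": {"rows": [{"dx":0,"dy":0,"dz":0,"spin":0.1}]}}

```text
clock: 8.25
position: [0.5266, 0.0754, 0.0825]
tool_rot: [[0.385, 0.923, 0.001], [0.923, -0.385, -0.001], [-0.001, 0.001, -1.0]]
force: [2.3, -2.3, -1.6]
grip_width: 0.336
gripper_force: 60.6
```

```bash
python3 st.py
```

```text
8.25 [0.5266 0.0754 0.0825] yaw -22.66 nut 2.111 q7 -0.36973046532496545 F [ 2.3343 -2.3408 -1.5602] T [-0.5674 -0.2505  0.9385] 0.33602233095660217
```

Call:
{"fn": "carry_out", "kwargs": {"rows": [{"dx":0,"dy":0,"dz":0,"spin":0.05},{"dx":0,"dy":0,"dz":0,"spin":0}]}}

```text
clock: 8.5
position: [0.5266, 0.0755, 0.0825]
tool_rot: [[0.419, 0.908, 0.001], [0.908, -0.419, -0.001], [-0.0, 0.001, -1.0]]
force: [1.6, -3.4, -0.7]
grip_width: 0.333
gripper_force: 60.7
```

```bash
python3 st.py
```

```text
8.5 [0.5266 0.0755 0.0825] yaw -24.79 nut 2.148 q7 -0.4033007353701149 F [ 1.5943 -3.4278 -0.6691] T [-0.7888 -0.2339  0.5453] 0.33275786549221426
```

Call:
{"fn": "carry_out", "kwargs": {"rows": [{"dx":0,"dy":0,"dz":0,"spin":0},{"dx":0,"dy":0,"dz":0,"spin":0},{"dx":0,"dy":0,"dz":0,"spin":0},{"dx":0,"dy":0,"dz":-0.2,"spin":0},{"dx":0,"dy":0,"dz":-0.4,"spin":0},{"dx":0,"dy":0,"dz":-0.2,"spin":0},{"dx":0,"dy":0,"dz":0,"spin":0}], "gripper": 1}}

```text
clock: 9.38
position: [0.5273, 0.0763, 0.1638]
tool_rot: [[0.419, 0.908, 0.003], [0.908, -0.419, 0.002], [0.003, 0.002, -1.0]]
force: [0.2, 0.3, -0.5]
grip_width: 1.0
gripper_force: 0.0
```

Run:
```python
from h import *
p=r.get_image("wrist"); s=r.get_state(); cv2.imwrite("pics/w2.png",p["pixels"])
np.savez("w2.npz",**{k:p[k] for k in("pixels","range_z","mtx","R","t")})
print(s["clock"],s["position"],yawy(s),s["wrist_torque"])
c=np.array([.5267,.0755,.105]);print(proj(p,c),axle(p,c))
a=rectify(p,c,.105,n=390);b=rectify(p,c,.101,n=390)
cv2.imwrite("pics/r2.png",np.hstack([a,b]))
```

```text
9.425 [0.5265 0.0762 0.1625] -24.794071340362446 [0.0042 0.0954 0.0344]
[281.7928 237.3923] (array([0.5257, 0.0756]), np.float64(98.47137606614012), 141, array([0.0036, 0.0195]))
```

View pics/r2.png

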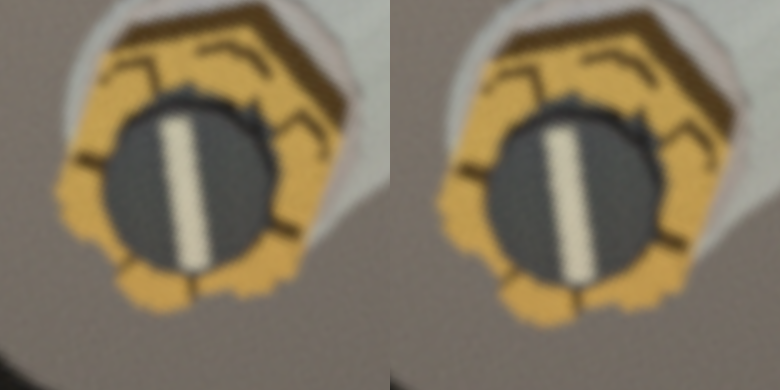

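Call:
{"fn": "carry_out", "kwargs": {"rows": [{"dx":-0.4,"dy":0,"dz":0,"spin":0},{"dx":-0.33,"dy":0,"dz":0,"spin":0},{"dx":0,"dy":0,"dz":0.3,"spin":0},{"dx":0,"dy":0,"dz":0.3,"spin":0},{"dx":0,"dy":0,"dz":0,"spin":0},{"dx":0,"dy":0,"dz":0,"spin":0}], "gripper": 1}}

```text
clock: 10.18
position: [0.4958, 0.0095, 0.1026]
tool_rot: [[0.42, 0.908, -0.0], [0.908, -0.42, -0.001], [-0.001, -0.0, -1.0]]
force: [0.3, -0.1, -0.3]
grip_width: 1.007
gripper_force: 0.0
```

Run:
```python
from h import *
p=r.get_image("wrist"); s=r.get_state()
np.savez("w3.npz",**{k:p[k] for k in("pixels","range_z","mtx","R","t")})
print(s["clock"],s["position"],"cam",-p["R"].T@p["t"])
c=np.array([.5267,.0755,.105]);print(proj(p,c),axle(p,c))
b=rectify(p,c,.101,h=.02,n=600)
cv2.imwrite("pics/r3.png",b)
```

```text
10.225 [0.4962 0.0097 0.1031] cam [0.5256 0.0755 0.2457]
[284.0368 107.136 ] (array([0.5259, 0.076 ]), np.float64(98.40602237952422), 403, array([0.0036, 0.0198]))
```

View pics/r3.png

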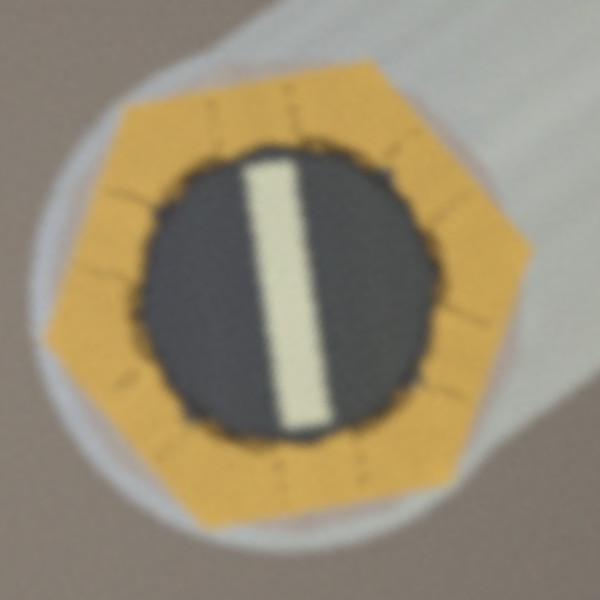

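```bash
cat >> h.py <<'E'
def hexyaw(p,c,h=.02):
    b=rectify(p,c,.095,h=h,n=600); hsv=cv2.cvtColor(b,cv2.COLOR_BGR2HSV)
    m=((hsv[...,1]>95)&(hsv[...,0]<30)).astype(np.uint8)
    cs,_=cv2.findContours(m,cv2.RETR_EXTERNAL,cv2.CHAIN_APPROX_NONE); k=cv2.convexHull(max(cs,key=cv2.contourArea))[:,0].astype(float)
    M=cv2.moments(k.astype(np.float32)); ce=np.array([M["m10"],M["m01"]])/M["m00"]
    # support function width per direction: min width at flats
    a=np.arange(0,180,.1); D=np.c_[np.cos(np.radians(a)),-np.sin(np.radians(a))]; w=k@D.T; w=w.max(0)-w.min(0)
    f=sum(w.reshape(3,-1)); i=f.argmin(); f=np.convolve(np.r_[f[-30:],f,f[:30]],np.ones(9)/9,"same")[30:-30]
    sc=2*h/599
    return "flat normal yaw mod 60",f.argmin()/10,[round(w.reshape(3,-1)[j].argmin()/10,1) for j in range(3)],w.reshape(3,-1).min(1)*sc*1e3,np.array(c[:2])+(ce-299.5)*[sc,-sc]
E
python3 - <<'E'
from h import *
p=dict(np.load("w3.npz")); print(hexyaw(p,[.5267,.0755]))
print(axle(p,[.5259,.076,.105]))
E
```

```text
('flat normal yaw mod 60', np.float64(40.8), [np.float64(40.9), np.float64(40.8), np.float64(40.8)], array([29.9694, 30.057 , 29.974 ]), array([0.5259, 0.0758]))
(array([0.5259, 0.076 ]), np.float64(98.40602237952422), 403, array([0.0036, 0.0198]))
```

Call:
{"fn": "carry_out", "kwargs": {"rows": [{"dx":0.2,"dy":0,"dz":-0.2,"spin":-0.12},{"dx":0,"dy":0,"dz":0,"spin":0}], "gripper": 1}}

```text
clock: 10.48
position: [0.5061, 0.0294, 0.1244]
tool_rot: [[0.33, 0.944, 0.004], [0.944, -0.33, 0.001], [0.003, 0.003, -1.0]]
force: [-0.4, -0.6, -0.7]
grip_width: 1.001
gripper_force: 0.0
```

Run:
```python
from h import *
s=r.get_state();plan(s,[.5264,.0756,.0820],-19.2);print(s["position"],s["clock"])
```

```text
yaw -19.26661663968189 shares d [0.5022 0.0378 0.4255] spin -0.0014803697707084968
[0.5061 0.0294 0.1244] 10.475
```

Call:
{"fn": "carry_out", "kwargs": {"rows": [{"dx":0.5,"dy":0.04,"dz":0,"spin":0},{"dx":0,"dy":0,"dz":0.2,"spin":0},{"dx":0,"dy":0,"dz":0.22,"spin":0},{"dx":0,"dy":0,"dz":0,"spin":0}], "gripper": 1}}

```text
clock: 10.98
position: [0.5231, 0.0729, 0.079]
tool_rot: [[0.334, 0.943, -0.003], [0.943, -0.334, -0.001], [-0.002, -0.002, -1.0]]
force: [0.3, -0.5, -0.0]
grip_width: 0.997
gripper_force: 0.0
```

Call:
{"fn": "carry_out", "kwargs": {"rows": [{"dx":0,"dy":0,"dz":0,"spin":0},{"dx":0,"dy":0,"dz":0,"spin":0},{"dx":0,"dy":0,"dz":0,"spin":0},{"dx":0,"dy":0,"dz":0,"spin":0},{"dx":0,"dy":0,"dz":0,"spin":0}], "gripper": -1}}

```text
clock: 11.6
position: [0.5259, 0.0734, 0.0814]
tool_rot: [[0.333, 0.943, 0.003], [0.943, -0.333, 0.0], [0.001, 0.003, -1.0]]
force: [2.0, -1.8, 5.1]
grip_width: 0.33
gripper_force: 61.5
```

```bash
python3 st.py
```

```text
11.6 [0.5259 0.0734 0.0814] yaw -19.44 nut 2.055 q7 -0.30899617062311147 F [ 1.9951 -1.7707  5.0931] T [-0.3153 -0.4594 -0.0721] 0.32996209726868203
```

Call:
{"fn": "carry_out", "kwargs": {"rows": [{"dx":0,"dy":0,"dz":-0.01,"spin":0.07},{"dx":0,"dy":0,"dz":0,"spin":0.07},{"dx":0,"dy":0,"dz":0,"spin":0.03},{"dx":0,"dy":0,"dz":0,"spin":0}]}}

```text
clock: 12.1
position: [0.5256, 0.0735, 0.0815]
tool_rot: [[0.454, 0.891, 0.002], [0.891, -0.454, -0.001], [0.0, 0.003, -1.0]]
force: [6.0, -1.2, -2.6]
grip_width: 0.328
gripper_force: 60.8
```

```bash
python3 st.py
```

```text
12.1 [0.5256 0.0735 0.0815] yaw -27.01 nut 2.187 q7 -0.431538907236163 F [ 5.9706 -1.1781 -2.567 ] T [-0.2893 -1.2257  0.6174] 0.3281015018268818
```

Call:
{"fn": "carry_out", "kwargs": {"rows": [{"dx":0,"dy":0,"dz":0,"spin":0},{"dx":0,"dy":0,"dz":0,"spin":0},{"dx":0,"dy":0,"dz":0,"spin":0},{"dx":0,"dy":0,"dz":-0.2,"spin":0},{"dx":0,"dy":0,"dz":-0.2,"spin":0},{"dx":-0.4,"dy":0,"dz":0,"spin":0},{"dx":-0.31,"dy":0,"dz":0.1,"spin":0},{"dx":0,"dy":0,"dz":0.1,"spin":0},{"dx":0,"dy":0,"dz":0,"spin":0},{"dx":0,"dy":0,"dz":0,"spin":0}], "gripper": 1}}

```text
clock: 13.35
position: [0.4926, 0.0114, 0.1014]
tool_rot: [[0.454, 0.891, 0.0], [0.891, -0.454, -0.0], [-0.0, 0.0, -1.0]]
force: [0.3, 0.5, -0.7]
grip_width: 0.999
gripper_force: 0.0
```

Run:
```python
from h import *
p=r.get_image("wrist"); s=r.get_state()
np.savez("w4.npz",**{k:p[k] for k in("pixels","range_z","mtx","R","t")})
print(s["clock"],s["position"],"cam",-p["R"].T@p["t"])
print(axle(p,[.5259,.076,.105]),hexyaw(p,[.5259,.0758]))
plan(s,[.498,-.22,.2],70)
```

```text
13.4 [0.4927 0.0113 0.1015] cam [0.5248 0.0761 0.2445]
(array([0.5259, 0.0759]), np.float64(98.31134483098568), 415, array([0.0037, 0.0198])) ('flat normal yaw mod 60', np.float64(38.8), [np.float64(38.6), np.float64(38.9), np.float64(38.8)], array([30.0118, 30.0314, 29.9834]), array([0.5259, 0.0758]))
yaw -26.97735479336176 shares d [-2.0374  1.0971 -0.9848] spin -2.1550523287413723
```

Call:
{"fn": "carry_out", "kwargs": {"rows": [{"dx":-0.5,"dy":0.18,"dz":0,"spin":0},{"dx":-0.5,"dy":0.18,"dz":0,"spin":0},{"dx":-0.5,"dy":0.18,"dz":0,"spin":0},{"dx":-0.5,"dy":0.18,"dz":0,"spin":0},{"dx":-0.5,"dy":0.18,"dz":0,"spin":0},{"dx":-0.43,"dy":0.19,"dz":0,"spin":0},{"dx":0,"dy":0,"dz":0,"spin":0},{"dx":0,"dy":0,"dz":0,"spin":0},{"dx":0,"dy":0,"dz":0,"spin":0}], "gripper": 1}}

```text
clock: 14.52
position: [0.4568, -0.2984, 0.1011]
tool_rot: [[0.452, 0.892, -0.0], [0.892, -0.452, 0.001], [0.001, -0.0, -1.0]]
force: [-1.2, 0.3, 0.3]
grip_width: 1.002
gripper_force: 0.0
```

Run:
```python
from h import *
p=r.get_image("wrist"); s=r.get_state()
np.savez("w5.npz",**{k:p[k] for k in("pixels","range_z","mtx","R","t")})
print(s["clock"],s["position"],yawy(s),"cam",-p["R"].T@p["t"])
for q in ("pin","pin_tip"):
    for d in r.pinpoint(p,q)[:2]: print(q,round(d["p"],2),np.array(d["at"]),atz(p,d["at"],.0221))
b=rectify(p,[.487,-.245],.0221,h=.045,n=600)
cv2.imwrite("pics/r5.png",b)
```

```text
14.575 [ 0.4568 -0.2984  0.1012] -26.902154946218854 cam [ 0.4889 -0.2337  0.2443]
pin 0.88 [259.6  95.2] [ 0.481  -0.2211  0.0221]
pin_tip 0.86 [270.3 174.1] [ 0.4652 -0.2652  0.0221]
```

View pics/r5.png

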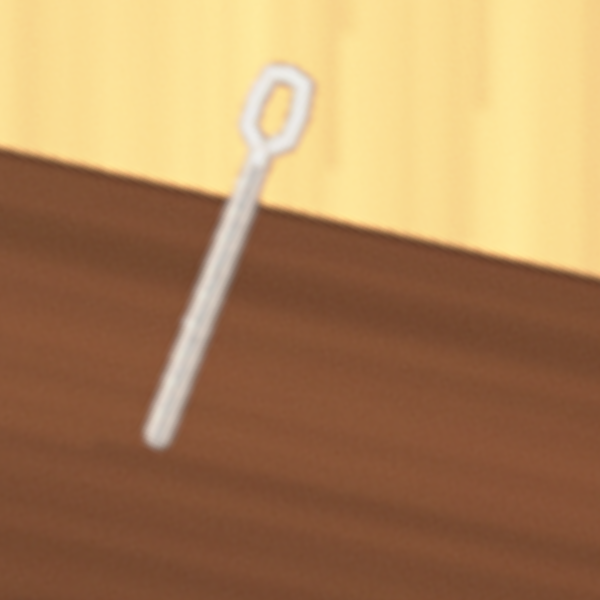

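Call:
{"fn": "carry_out", "kwargs": {"rows": [{"dx":0.46,"dy":-0.06,"dz":0,"spin":0},{"dx":0.46,"dy":-0.07,"dz":0.2,"spin":0},{"dx":0,"dy":0,"dz":0.2,"spin":-0.15},{"dx":0,"dy":0,"dz":0,"spin":0},{"dx":0,"dy":0,"dz":0,"spin":0}], "gripper": -0.3}}

```text
clock: 15.3
position: [0.4863, -0.213, 0.0621]
tool_rot: [[0.35, 0.937, 0.001], [0.937, -0.35, -0.001], [-0.0, 0.001, -1.0]]
force: [0.1, -0.8, 0.2]
grip_width: 0.354
gripper_force: 0.0
```

Run:
```python
from h import *
s=r.get_state();plan(s,[.487,-.2105,.013],-20.3);print(s["position"],s["clock"],s["grip_width"])
```

```text
yaw -20.511962291231473 shares d [ 0.0265 -0.0023  0.4909] spin -0.004710273138477482
[ 0.4863 -0.213   0.0621] 15.3 0.3542651994992799
```

Call:
{"fn": "carry_out", "kwargs": {"rows": [{"dx":0.03,"dy":0,"dz":0.2,"spin":0},{"dx":0,"dy":0,"dz":0.2,"spin":0},{"dx":0,"dy":0,"dz":0.09,"spin":0},{"dx":0,"dy":0,"dz":0,"spin":0},{"dx":0,"dy":0,"dz":0,"spin":0}]}}

```text
clock: 15.92
position: [0.4875, -0.2099, 0.0128]
tool_rot: [[0.348, 0.938, 0.001], [0.938, -0.348, -0.0], [-0.0, 0.001, -1.0]]
force: [0.6, 0.7, -0.1]
grip_width: 0.351
gripper_force: 0.0
```

Call:
{"fn": "carry_out", "kwargs": {"rows": [{"dx":0,"dy":0,"dz":0,"spin":0},{"dx":0,"dy":0,"dz":0,"spin":0},{"dx":0,"dy":0,"dz":0,"spin":0},{"dx":0,"dy":0,"dz":0,"spin":0}], "gripper": -1}}

```text
clock: 16.42
position: [0.4875, -0.2095, 0.0125]
tool_rot: [[0.347, 0.938, 0.0], [0.938, -0.347, -0.0], [-0.0, 0.0, -1.0]]
force: [0.6, 0.2, 0.6]
grip_width: 0.076
gripper_force: 58.6
```

```bash
python3 st.py
```

```text
16.425 [ 0.4875 -0.2095  0.0125] yaw -20.31 nut 2.07 q7 0.34433305389913665 F [0.6363 0.23   0.5994] T [-0.0647 -0.1239  0.0104] 0.0755700245627598
```

Call:
{"fn": "carry_out", "kwargs": {"rows": [{"dx":0,"dy":0,"dz":-0.3,"spin":0},{"dx":0,"dy":0,"dz":-0.5,"spin":0},{"dx":0,"dy":0,"dz":-0.4,"spin":0},{"dx":0,"dy":0,"dz":0,"spin":0},{"dx":0,"dy":0,"dz":0,"spin":0}]}}

```text
clock: 17.05
position: [0.4869, -0.2089, 0.1316]
tool_rot: [[0.347, 0.938, -0.001], [0.938, -0.347, 0.001], [0.0, -0.001, -1.0]]
force: [-0.6, -0.7, -0.1]
grip_width: 0.078
gripper_force: 58.6
```

Run:
```python
from h import *
p=r.get_image("wrist"); s=r.get_state(); print(s["clock"],s["position"],s["grip_width"],s["gripper_force"])
for q in ("pin","pin_tip"):
    for d in r.pinpoint(p,q)[:2]: 
        X=atz(p,d["at"],s["position"][2]+.0095); print(q,round(d["p"],2),np.array(d["at"]),X,s["tool_rot"].T@(X-s["position"]))
t=r.get_image("top");sc=r.get_image("scene")
a=cv2.resize(p["pixels"][150:420,140:420],(560,540),interpolation=cv2.INTER_CUBIC)
c=proj(sc,s["position"]);u,v=int(c[0]),int(c[1]);b=cv2.resize(sc["pixels"][v-40:v+40,u-18:u+18],(240,540),interpolation=cv2.INTER_CUBIC)
cv2.imwrite("pics/h1.png",np.hstack([a,b])); np.savez("sc.npz",**{k:sc[k] for k in("pixels","range_z","mtx","R","t")})
np.savez("w6.npz",**{k:p[k] for k in("pixels","range_z","mtx","R","t")})
```

```text
17.1 [ 0.4866 -0.2089  0.1312] 0.07559055475370664 58.63551517948508
pin 0.59 [282.6 319.1] [ 0.4822 -0.2213  0.1407] [-0.0131  0.0002 -0.0095]
```

View pics/h1.png

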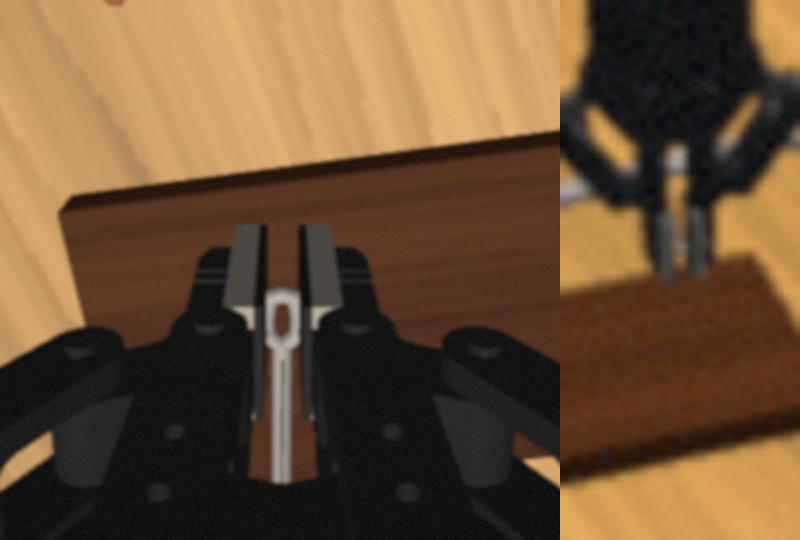

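Call:
{"fn": "carry_out", "kwargs": {"rows": [{"dx":0.51,"dy":-0.15,"dz":-0.1,"spin":0},{"dx":0.51,"dy":-0.15,"dz":-0.1,"spin":0},{"dx":0.51,"dy":-0.15,"dz":0,"spin":0},{"dx":0.51,"dy":-0.15,"dz":0,"spin":0},{"dx":0.51,"dy":-0.15,"dz":0,"spin":0},{"dx":0.51,"dy":-0.14,"dz":0,"spin":0},{"dx":0.51,"dy":-0.14,"dz":0,"spin":0},{"dx":0,"dy":0,"dz":0,"spin":-0.21},{"dx":0,"dy":0,"dz":0,"spin":-0.21},{"dx":0,"dy":0,"dz":0,"spin":-0.22},{"dx":0,"dy":0,"dz":0,"spin":0},{"dx":0,"dy":0,"dz":0,"spin":0}]}}

```text
clock: 18.8
position: [0.5145, 0.1609, 0.1519]
tool_rot: [[-0.144, 0.99, -0.001], [0.99, 0.144, -0.0], [-0.0, -0.001, -1.0]]
force: [0.8, 0.3, -0.0]
grip_width: 0.078
gripper_force: 58.7
```

```bash
cat > ins.py <<'E'
from h import *
s=r.get_state(); A=np.array([.5266,.0755]); y=np.array([-.1452,.9894]); x=np.array([.9894,.1452])
d=s["position"][:2]-A
print(s["clock"],"castor x %.2f y %.2f z %.2f mm"%(d@x*1e3,d@y*1e3,s["position"][2]*1e3),"yaw %.2f"%yawy(s),"Fcastor x %.1f y %.1f z %.1f"%(s["force"][:2]@x,s["force"][:2]@y,s["force"][2]),s["wrist_torque"],s["grip_width"],s["qpos"][6])
E
python3 ins.py
```

```text
18.8 castor x 0.41 y 86.30 z 151.92 mm yaw 8.25 Fcastor x 0.9 y 0.2 z -0.0 [-0.0071 -0.0057  0.0331] 0.07798906757856176 -0.07036161479096009
```

Call:
{"fn": "carry_out", "kwargs": {"rows": [{"dx":0,"dy":-0.004,"dz":0.3,"spin":0},{"dx":0,"dy":0,"dz":0.25,"spin":0},{"dx":0,"dy":0,"dz":0.085,"spin":0},{"dx":0,"dy":0,"dz":0,"spin":0},{"dx":0,"dy":0,"dz":0,"spin":0},{"dx":0,"dy":0,"dz":0,"spin":0}]}}

```text
clock: 19.55
position: [0.5148, 0.1613, 0.0897]
tool_rot: [[-0.147, 0.989, 0.001], [0.989, 0.147, 0.001], [0.001, 0.001, -1.0]]
force: [-0.4, -0.5, -0.5]
grip_width: 0.076
gripper_force: 58.7
```

```bash
python3 ins.py
python3 - <<'E'
from h import *
s=r.get_state();p=r.get_image("wrist"); sc=r.get_image("scene")
for q in ("pin_tip","hole"):
  for d in r.pinpoint(sc,q)[:1]: print(q,d["p"],d["at"],atz(sc,d["at"],.098))
print(proj(sc,[.5266,.0755,.098]),proj(sc,s["position"]-.060*s["tool_rot"][:,0]-.0096*s["tool_rot"][:,2]))
np.savez("sc7.npz",**{k:sc[k] for k in("pixels","range_z","mtx","R","t")})
np.savez("w7.npz",**{k:p[k] for k in("pixels","range_z","mtx","R","t")})
c=proj(sc,[.520,.11,.1]);u,v=int(c[0]),int(c[1]);b=cv2.resize(sc["pixels"][v-40:v+40,u-53:u+53],(795,600),interpolation=cv2.INTER_CUBIC)
cv2.imwrite("pics/s7.png",b)
E
```

```text
19.55 castor x 0.78 y 86.63 z 89.71 mm yaw 8.48 Fcastor x -0.5 y -0.5 z -0.5 [ 0.0352 -0.0065 -0.0127] 0.07582982637522089 -0.027805525016442626
hole 0.72 [305.9, 226.8] [0.5234 0.0716 0.098 ]
[305.7162 228.0163] [312.048  232.8417]
```

View pics/s7.png

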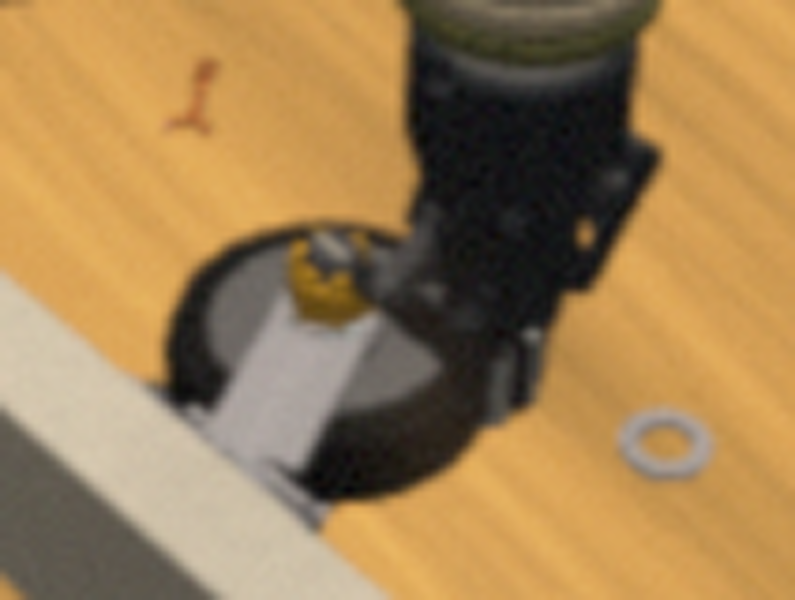

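Call:
{"fn": "carry_out", "kwargs": {"rows": [{"dx":-0.05,"dy":-0.008,"dz":0.013,"spin":0},{"dx":0,"dy":0,"dz":0,"spin":0},{"dx":0,"dy":0,"dz":0,"spin":0},{"dx":0,"dy":0,"dz":0,"spin":0}]}}

```text
clock: 20.25
position: [0.5141, 0.1561, 0.0875]
tool_rot: [[-0.148, 0.989, -0.0], [0.989, 0.148, -0.0], [0.0, -0.0, -1.0]]
force: [-0.0, 0.4, -0.3]
grip_width: 0.075
gripper_force: 58.7
```

```bash
python3 ins.py
```

```text
20.25 castor x -0.65 y 81.55 z 87.45 mm yaw 8.49 Fcastor x 0.0 y 0.4 z -0.3 [-0.0191  0.083   0.0397] 0.07467733558631955 -0.018072142355884467
```

Call:
{"fn": "carry_out", "kwargs": {"rows": [{"dx":0,"dy":0.005,"dz":-0.007,"spin":0},{"dx":0,"dy":0,"dz":0,"spin":0}]}}

```text
clock: 20.5
position: [0.5147, 0.1562, 0.0882]
tool_rot: [[-0.148, 0.989, 0.0], [0.989, 0.148, -0.0], [-0.0, 0.0, -1.0]]
force: [-0.8, -0.3, -0.4]
grip_width: 0.079
gripper_force: 58.7
```

```bash
python3 ins.py
```

```text
20.5 castor x -0.03 y 81.52 z 88.25 mm yaw 8.49 Fcastor x -0.8 y -0.2 z -0.4 [-0.0133 -0.003  -0.0203] 0.0786462381272104 -0.018001330933752058
```

Call:
{"fn": "carry_out", "kwargs": {"rows": [{"dx":0,"dy":0,"dz":0,"spin":0},{"dx":0,"dy":0,"dz":0,"spin":0}]}}

```text
clock: 20.75
position: [0.5146, 0.1561, 0.0882]
tool_rot: [[-0.148, 0.989, -0.0], [0.989, 0.148, -0.0], [-0.0, -0.0, -1.0]]
force: [-0.2, 0.2, 0.4]
grip_width: 0.079
gripper_force: 58.7
```

```bash
python3 ins.py
```

```text
20.75 castor x -0.16 y 81.49 z 88.16 mm yaw 8.49 Fcastor x -0.2 y 0.2 z 0.4 [0.001  0.0353 0.0232] 0.07885227793327576 -0.018022000149519327
```

Call:
{"fn": "carry_out", "kwargs": {"rows": [{"dx":-0.03,"dy":0.001,"dz":0,"spin":0},{"dx":-0.03,"dy":0,"dz":0,"spin":0},{"dx":0,"dy":0,"dz":0,"spin":0}]}}

```text
clock: 21.12
position: [0.5157, 0.1496, 0.0882]
tool_rot: [[-0.147, 0.989, 0.0], [0.989, 0.147, -0.0], [-0.0, -0.0, -1.0]]
force: [-0.4, 0.6, 0.1]
grip_width: 0.077
gripper_force: 58.7
```

```bash
python3 ins.py
```

```text
21.125 castor x 0.01 y 74.93 z 88.20 mm yaw 8.44 Fcastor x -0.4 y 0.6 z 0.1 [ 0.0011 -0.0096 -0.0159] 0.07710538702472824 -0.006463088685154525
```

Call:
{"fn": "carry_out", "kwargs": {"rows": [{"dx":-0.02,"dy":0,"dz":0,"spin":0},{"dx":-0.01,"dy":0,"dz":0,"spin":0},{"dx":0,"dy":0,"dz":0,"spin":0}]}}

```text
clock: 21.5
position: [0.5161, 0.1471, 0.0882]
tool_rot: [[-0.147, 0.989, -0.0], [0.989, 0.147, -0.0], [-0.0, -0.0, -1.0]]
force: [1.0, -0.5, 0.3]
grip_width: 0.078
gripper_force: 58.7
```

```bash
python3 ins.py
```

```text
21.5 castor x -0.02 y 72.39 z 88.18 mm yaw 8.48 Fcastor x 0.9 y -0.6 z 0.3 [-0.0205  0.0003 -0.0233] 0.07798520176515922 -0.0009563340899368592
```

Call:
{"fn": "carry_out", "kwargs": {"rows": [{"dx":-0.015,"dy":0,"dz":0,"spin":0},{"dx":-0.01,"dy":0,"dz":0,"spin":0},{"dx":0,"dy":0,"dz":0,"spin":0}]}}

```text
clock: 21.88
position: [0.5164, 0.1446, 0.0882]
tool_rot: [[-0.147, 0.989, -0.0], [0.989, 0.147, -0.0], [-0.0, -0.0, -1.0]]
force: [0.5, 0.2, -0.4]
grip_width: 0.076
gripper_force: 58.7
```

```bash
python3 ins.py
```

```text
21.875 castor x -0.01 y 69.85 z 88.16 mm yaw 8.48 Fcastor x 0.5 y 0.2 z -0.4 [-0.0334  0.0005 -0.0088] 0.07617402233764548 0.00379240142250031
```

Call:
{"fn": "carry_out", "kwargs": {"rows": [{"dx":-0.015,"dy":0,"dz":0,"spin":0},{"dx":-0.01,"dy":0,"dz":0,"spin":0},{"dx":0,"dy":0,"dz":0,"spin":0}]}}

```text
clock: 22.25
position: [0.5168, 0.1421, 0.0882]
tool_rot: [[-0.147, 0.989, -0.0], [0.989, 0.147, -0.0], [-0.0, -0.0, -1.0]]
force: [-0.0, -0.0, 0.2]
grip_width: 0.077
gripper_force: 58.7
```

```bash
python3 ins.py
```

```text
22.25 castor x 0.00 y 67.30 z 88.18 mm yaw 8.47 Fcastor x -0.0 y -0.0 z 0.2 [-0.0142 -0.0027  0.005 ] 0.0770735027261462 0.008562384973409005
```

Call:
{"fn": "carry_out", "kwargs": {"rows": [{"dx":-0.02,"dy":0,"dz":0,"spin":0},{"dx":-0.01,"dy":0,"dz":0,"spin":0},{"dx":0,"dy":0,"dz":0,"spin":0}]}}

```text
clock: 22.62
position: [0.5173, 0.1392, 0.0882]
tool_rot: [[-0.147, 0.989, -0.0], [0.989, 0.147, -0.0], [-0.0, -0.0, -1.0]]
force: [0.1, -0.6, -0.4]
grip_width: 0.076
gripper_force: 58.7
```

```bash
python3 ins.py
```

```text
22.625 castor x 0.02 y 64.33 z 88.19 mm yaw 8.48 Fcastor x -0.0 y -0.6 z -0.4 [ 0.0066  0.0579 -0.013 ] 0.07587367888638359 0.014291367586989772
```

Call:
{"fn": "carry_out", "kwargs": {"rows": [{"dx":-0.03,"dy":0,"dz":0,"spin":0},{"dx":-0.03,"dy":0,"dz":0,"spin":0},{"dx":-0.03,"dy":0,"dz":0,"spin":0},{"dx":0,"dy":0,"dz":0,"spin":0}]}}

```text
clock: 23.12
position: [0.5186, 0.1299, 0.0882]
tool_rot: [[-0.147, 0.989, -0.0], [0.989, 0.147, -0.0], [-0.0, -0.0, -1.0]]
force: [-0.0, -0.2, 0.5]
grip_width: 0.075
gripper_force: 58.7
```

```bash
python3 ins.py
```

```text
23.125 castor x 0.03 y 55.01 z 88.20 mm yaw 8.45 Fcastor x -0.0 y -0.2 z 0.5 [-0.0283  0.002  -0.0117] 0.07472475712627509 0.03161073614495948
```

Call:
{"fn": "carry_out", "kwargs": {"rows": [{"dx":-0.03,"dy":0,"dz":0,"spin":0},{"dx":-0.03,"dy":0,"dz":0,"spin":0},{"dx":-0.03,"dy":0,"dz":0,"spin":0},{"dx":0,"dy":0,"dz":0,"spin":0}]}}

```text
clock: 23.62
position: [0.52, 0.1211, 0.0882]
tool_rot: [[-0.147, 0.989, 0.0], [0.989, 0.147, -0.0], [-0.0, -0.0, -1.0]]
force: [0.1, -0.3, 0.4]
grip_width: 0.077
gripper_force: 58.7
```

```bash
python3 ins.py
```

```text
23.625 castor x 0.07 y 46.05 z 88.20 mm yaw 8.46 Fcastor x 0.1 y -0.3 z 0.4 [ 0.0324 -0.024  -0.0151] 0.07711459753905155 0.0490577886177645
```

Call:
{"fn": "carry_out", "kwargs": {"rows": [{"dx":-0.03,"dy":0,"dz":0,"spin":0},{"dx":-0.03,"dy":0,"dz":0,"spin":0},{"dx":-0.03,"dy":0,"dz":0,"spin":0},{"dx":0,"dy":0,"dz":0,"spin":0}]}}

```text
clock: 24.12
position: [0.5213, 0.1121, 0.0882]
tool_rot: [[-0.147, 0.989, 0.0], [0.989, 0.147, -0.0], [-0.0, -0.0, -1.0]]
force: [0.1, -0.1, 0.1]
grip_width: 0.078
gripper_force: 58.7
```

```bash
python3 ins.py
```

```text
24.125 castor x 0.10 y 37.02 z 88.22 mm yaw 8.45 Fcastor x 0.1 y -0.1 z 0.1 [-0.0573  0.0167  0.047 ] 0.07759447318282471 0.0666672649827114
```

Call:
{"fn": "carry_out", "kwargs": {"rows": [{"dx":-0.03,"dy":0,"dz":0,"spin":0},{"dx":-0.03,"dy":0,"dz":0,"spin":0},{"dx":0,"dy":0,"dz":0,"spin":0}]}}

```text
clock: 24.5
position: [0.5222, 0.1062, 0.0882]
tool_rot: [[-0.147, 0.989, 0.0], [0.989, 0.147, -0.0], [-0.0, 0.0, -1.0]]
force: [0.3, -1.2, -0.2]
grip_width: 0.075
gripper_force: 58.7
```

```bash
python3 ins.py
```

```text
24.5 castor x 0.12 y 31.02 z 88.21 mm yaw 8.46 Fcastor x 0.2 y -1.2 z -0.2 [-0.0617 -0.0354 -0.0421] 0.07511558586502425 0.07851664709667724
```

Call:
{"fn": "carry_out", "kwargs": {"rows": [{"dx":-0.015,"dy":0,"dz":0,"spin":0},{"dx":0,"dy":0,"dz":0,"spin":0}]}}

```text
clock: 24.75
position: [0.5224, 0.1051, 0.0882]
tool_rot: [[-0.148, 0.989, 0.0], [0.989, 0.148, -0.0], [-0.0, 0.0, -1.0]]
force: [0.3, 0.0, 0.2]
grip_width: 0.078
gripper_force: 58.7
```

```bash
python3 ins.py
```

```text
24.75 castor x 0.12 y 29.85 z 88.21 mm yaw 8.48 Fcastor x 0.3 y -0.0 z 0.2 [-0.0713  0.0019  0.002 ] 0.07831125502715258 0.08142876189210276
```

Call:
{"fn": "carry_out", "kwargs": {"rows": [{"dx":-0.01,"dy":0,"dz":0,"spin":0},{"dx":0,"dy":0,"dz":0,"spin":0}]}}

```text
clock: 25.0
position: [0.5225, 0.1042, 0.0882]
tool_rot: [[-0.148, 0.989, -0.0], [0.989, 0.148, -0.0], [-0.0, -0.0, -1.0]]
force: [-1.0, 0.2, -0.7]
grip_width: 0.076
gripper_force: 58.7
```

```bash
python3 ins.py
```

```text
25.0 castor x 0.10 y 28.94 z 88.19 mm yaw 8.49 Fcastor x -0.9 y 0.3 z -0.7 [ 0.0718 -0.0163  0.003 ] 0.07569748796422189 0.08335286767344255
```

Call:
{"fn": "carry_out", "kwargs": {"rows": [{"dx":-0.007,"dy":0,"dz":0,"spin":0},{"dx":0,"dy":0,"dz":0,"spin":0}]}}

```text
clock: 25.25
position: [0.5226, 0.1038, 0.0882]
tool_rot: [[-0.148, 0.989, -0.0], [0.989, 0.148, 0.0], [0.0, -0.0, -1.0]]
force: [0.0, 2.3, 1.2]
grip_width: 0.078
gripper_force: 58.8
```

```bash
python3 ins.py
```

```text
25.25 castor x 0.11 y 28.60 z 88.20 mm yaw 8.51 Fcastor x 0.3 y 2.3 z 1.2 [0.3793 0.1459 0.003 ] 0.07796275204559391 0.08474557525637538
```

Call:
{"fn": "carry_out", "kwargs": {"rows": [{"dx":-0.007,"dy":0,"dz":0,"spin":0},{"dx":0,"dy":0,"dz":0,"spin":0}]}}

```text
clock: 25.5
position: [0.5226, 0.1037, 0.0882]
tool_rot: [[-0.148, 0.989, -0.0], [0.989, 0.148, 0.001], [0.001, -0.0, -1.0]]
force: [-1.0, 3.7, 0.8]
grip_width: 0.074
gripper_force: 59.0
```

```bash
python3 ins.py
```

```text
25.5 castor x 0.09 y 28.48 z 88.17 mm yaw 8.53 Fcastor x -0.5 y 3.9 z 0.8 [ 1.0562  0.21   -0.0622] 0.07352604391298802 0.08610098445355441
```

Call:
{"fn": "carry_out", "kwargs": {"rows": [{"dx":-0.007,"dy":0,"dz":0,"spin":0},{"dx":0,"dy":0,"dz":0,"spin":0}]}}

```text
clock: 25.75
position: [0.5226, 0.1036, 0.0882]
tool_rot: [[-0.149, 0.989, -0.0], [0.989, 0.149, 0.001], [0.001, -0.0, -1.0]]
force: [-2.1, 6.7, 1.5]
grip_width: 0.077
gripper_force: 59.1
```

```bash
python3 ins.py
```

```text
25.75 castor x 0.08 y 28.35 z 88.19 mm yaw 8.57 Fcastor x -1.1 y 6.9 z 1.5 [1.3977 0.2848 0.0148] 0.07685366250156918 0.08747272900440696
```

Call:
{"fn": "carry_out", "kwargs": {"rows": [{"dx":0.012,"dy":0,"dz":0,"spin":0},{"dx":0,"dy":0,"dz":0,"spin":0}]}}

```text
clock: 26.0
position: [0.5225, 0.1037, 0.0882]
tool_rot: [[-0.148, 0.989, -0.0], [0.989, 0.148, 0.0], [0.0, -0.0, -1.0]]
force: [-1.7, 4.6, 0.3]
grip_width: 0.078
gripper_force: 59.0
```

```bash
python3 ins.py
```

```text
26.0 castor x 0.08 y 28.45 z 88.17 mm yaw 8.51 Fcastor x -1.0 y 4.8 z 0.3 [ 1.0311  0.2164 -0.0436] 0.0775935787830322 0.0850667962806313
```

Call:
{"fn": "carry_out", "kwargs": {"rows": [{"dx":0,"dy":0,"dz":0,"spin":0},{"dx":0,"dy":0,"dz":0,"spin":0},{"dx":0,"dy":0,"dz":0,"spin":0},{"dx":0.2,"dy":0,"dz":0,"spin":0},{"dx":0.3,"dy":0,"dz":0,"spin":0},{"dx":0,"dy":0,"dz":-0.3,"spin":0},{"dx":0,"dy":0,"dz":-0.4,"spin":0},{"dx":-0.4,"dy":0,"dz":-0.1,"spin":0},{"dx":-0.4,"dy":0,"dz":0,"spin":0},{"dx":0,"dy":0,"dz":0,"spin":0},{"dx":0,"dy":0,"dz":0,"spin":0}], "gripper": -0.3}}

```text
clock: 27.38
position: [0.5269, 0.0739, 0.168]
tool_rot: [[-0.147, 0.989, -0.0], [0.989, 0.147, 0.0], [0.0, -0.0, -1.0]]
force: [0.0, 0.4, 0.7]
grip_width: 0.353
gripper_force: 0.0
```

Run:
```python
from h import *
p=r.get_image("wrist"); s=r.get_state(); print(s["clock"],s["position"],s["force"],"cam",-p["R"].T@p["t"])
for q in ("pin","pin_tip"):
    for d in r.pinpoint(p,q)[:1]:
        X=atz(p,d["at"],.098); print(q,round(d["p"],2),X,(X[:2]-[.5259,.0759])@np.array([-.1452,.9894]))
print(axle(p,[.5259,.076,.105]),hexyaw(p,[.5259,.0758]))
cv2.imwrite("pics/e1.png",rectify(p,[.5259,.0758],.1,h=.04,n=600))
```

```text
27.425 [0.5268 0.0745 0.1679] [0.5946 0.1591 0.0895] cam [0.5158 0.1456 0.3112]
pin 0.93 [0.5227 0.0897 0.098 ] 0.014153075515624785
pin_tip 0.84 [0.5311 0.0452 0.098 ] -0.03108609610545137
(array([0.5257, 0.0753]), np.float64(97.94490909043623), 165, array([0.0041, 0.0203])) ('flat normal yaw mod 60', np.float64(38.6), [np.float64(8.6), np.float64(0.0), np.float64(59.9)], array([15.1954, 28.0744, 17.1837]), array([0.5178, 0.0746]))
```

View pics/e1.png

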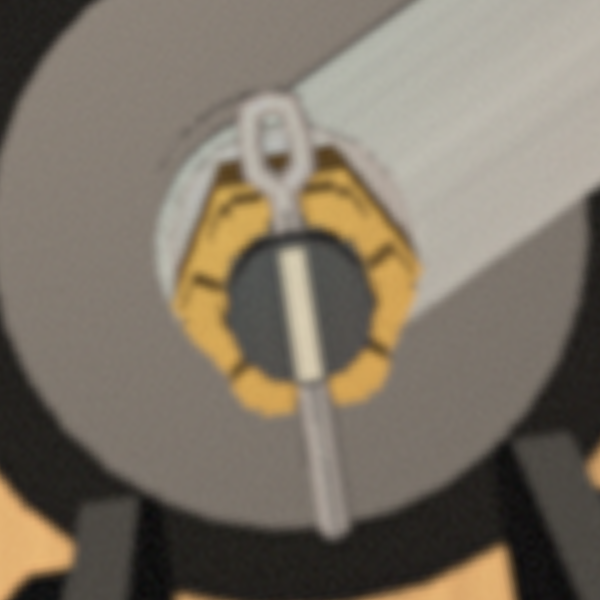

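The image shows the pin through slot and hole: eye at (275,150) against the crown, tip protruding at (335,530). The pin's shoulder measures 14.2 mm from the axle's centre, and the gripper is clear.

```bash
python3 -c "
from workcell import r
print(r.job_done())"
```

```text
the job is handed in; nothing more can be done
None
```

The nut bore on the disc spring at about 2.02 rad and now sits on the first slot after that (2.09 rad, last measured within about 0.5° of the cross hole). The new split pin went through without resistance, and its eye rests on the crown. The gripper has let go and is clear, and the job was handed in at about 27 s. One thing to note: the nut sprang back about 2.4° short on the first try, so I gripped it again and turned it up to that same slot.

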